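# Pour nuts from a hand chute through a sprung hopper neck

## Task

Pick up the aluminium chute with the four nuts in it, push the hopper's spring-loaded white filler neck down with the chute's spout - gently, not forcing it against the end of its travel, and touching the hopper with nothing but the chute - and tip the chute while the neck is held down, so that all four nuts slide through into the hopper. Then stand the empty chute back upright on the bench and leave everything else where it is.

Things in the scene. Friction and masses are not known exactly. Their poses are not given: they have to be found in the camera images.
- hopper: Fixed clear-walled box hopper, 120 x 120 mm, 85 mm high, with a white round sprung filler neck standing upright out of the middle of its top. Origin: centre of its underside, straight below the neck's axis; z up. A grey instrument box of the same footprint, with a black dial, is not the hopper.
- neck_mid (a point): Point on the neck's axis, fixed to the hopper 152 mm above the bench. The neck is a tube, 56 mm outside and 48 mm inside diameter. Its rim height is set by hand each time with the black ring below it (76 mm across, 35 mm below the rim): anywhere from 132 to 172 mm above the bench. This point does NOT follow it: the rim must be felt for (or seen).
- hopper_top (a point): Centre of the hopper's top plate, 85 mm up. How the neck works: sprung straight down, it starts to move at about 2 N, takes 0.4 N more per mm, stops hard after 10 mm (about 6 N). A flap inside, 30 mm below the rim, shuts it; it swings open about 9 degrees per mm pressed, so nuts pass only while the neck is held 5 to 10 mm down. Released, it springs up. Any part of the rim may be pressed.
- chute: Loose aluminium U-channel, 170 x 28 mm outside, 22 mm inside width, about 0.2 kg. Origin: middle of its length and width, underside of its wooden foot; z up. Open spout end at x = -85 mm, closed back at x = +85. Foot spans x = -25 to +75, 14 mm high. Channel floor 17 mm, wall tops 38 mm above the origin. Flat upright sides 28 mm apart, foot and walls flush: grip across them near the middle.
- spout (a point): Centre of the lower edge of the spout's tip, x = -85, y = 0, z = 9 mm in the chute's frame: the end of a straight rib, 10 mm wide and 5 mm deep, under the middle of the spout from the tip back to the foot (60 mm), which bears on the neck's rim. The nuts slide at 15 to 25 degrees spout down; 35 to 40 empties it surely.
- nut0: Loose steel hexagon nut, about 18 mm across the corners, 8 mm thick, 11 g; lies flat in the chute at the start. Origin: centre of its underside.
- nut1: Loose steel hexagon nut, about 18 mm across the corners, 8 mm thick, 11 g; lies flat in the chute at the start. Origin: centre of its underside.
- nut2: Loose steel hexagon nut, about 18 mm across the corners, 8 mm thick, 11 g; lies flat in the chute at the start. Origin: centre of its underside.
- nut3: Loose steel hexagon nut, about 18 mm across the corners, 8 mm thick, 11 g; lies flat in the chute at the start. Origin: centre of its underside.
- glue: Bystander: white glue bottle with red cap, 32 mm across, 85 mm tall. Origin at the centre of its underside.
- cup: Bystander: small open red cup, 60 mm across, 45 mm tall. Origin at the centre of its underside.
- can: Bystander: metal can with paper label, 54 mm across, 120 mm tall. Origin at the centre of its underside.
- driver: Bystander: screwdriver, 130 mm long. Origin at the centre of its underside (it lies flat).
- paint: Bystander: small glass jar with black lid, 40 mm across, 40 mm tall. Origin at the centre of its underside.
- block: Bystander: loose wood block 100 x 35 x 20 mm. Origin at the centre of its underside.
There are look-alikes about, which are no part of the job. Leave any pink look-alike of the chute alone.

How it is judged:
On the way, in this order (a step that is already met when the one before it is completed fails the run):
1. the chute is lifted off the bench with the nuts in it (height (world z) of chute above 0.04 m and height (world z) of each of nut0, nut1, nut2, nut3 above 0.05 m), for 0.1 s.
2. the chute bears on the hopper's neck (contact force between chute and hopper above 2 N), for 0.3 s.
At the end, for the whole second after the job is handed in: All four nuts lie at rest inside the hopper's box (within its walls, origins lower than 50 mm above the bench); the chute stands on its foot on the bench (origin lower than 8 mm, less than 0.1 rad off upright), at rest (height (world z) of each of nut0, nut1, nut2, nut3 below 0.05 m and linear speed of each of nut0, nut1, nut2, nut3 below 0.05 m/s and x of nut0 in the frame of hopper between -0.06 and 0.06 m and y of nut0 in the frame of hopper between -0.06 and 0.06 m and x of nut1 in the frame of hopper between -0.06 and 0.06 m and y of nut1 in the frame of hopper between -0.06 and 0.06 m and x of nut2 in the frame of hopper between -0.06 and 0.06 m and y of nut2 in the frame of hopper between -0.06 and 0.06 m and x of nut3 in the frame of hopper between -0.06 and 0.06 m and y of nut3 in the frame of hopper between -0.06 and 0.06 m and height (world z) of chute below 0.008 m and angle between chute's own z axis and vertical below 0.1 rad and linear speed of chute below 0.02 m/s); the robot touches nothing.
It fails at once if the chute presses on the hopper with more than 10 N (contact force between chute and hopper above 10 N).
It fails at once if the gripper or arm touches the hopper (contact force between any of the fingers, the arm and hopper above 1 N).
It fails at once if a bystander is moved by more than 30 mm (distance of any of glue, cup, can, driver, paint, block from where it was at the start of the episode above 0.03 m).
It also fails if it takes over 72 s, if anything falls off the work surface, if the arm or the gripper's body presses on something with over 40 N, if the wrist force passes 120 N, or if a joint passes its speed limit or range.

## Robot

A 7-joint arm with a two-finger parallel gripper is mounted at the origin on the work surface. World frame = base frame: x ahead of the robot, y to its left, z up, the work surface at z = 0. Lengths are in m, angles in rad, forces in N, time in s.
With the tool pointing down it reaches from about 0.35 to 0.9 m from the base axis. Payload 8.1 kg.
Tool frame: the origin (TCP) lies on the centre line of the jaws, within the pads' length; the fingertips stand 14 mm ahead of it and the grasp point (between the pads) lies 5 mm behind it; z points along the fingers, y is the direction in which the jaws open and shut (so a half turn about z gives the same grasp; the last joint's range is limited). The gripper opens to 92 mm and grips with 3 to 60 N. Pads are 19 mm wide; open, the fingers measure 130 mm over their backs; the gripper's body (75 mm by 190 mm) begins 47 mm behind the grasp point.
Start: joints at [1.083, 0.434, 0.025, 1.573, -0.012, 1.134, -0.075], TCP at [0.235, -0.579, 0.213] pointing down, gripper open.
Joint ranges: [-2.62, 2.62], [-0.44, 2.09], [-1.27, 1.32], [0.08, 2.57], [-1.32, 4.46], [0.12, 2], [-2.74, 2.74]. Speed limits (rad/s): [2.22, 2.22, 3.01, 3.01, 3.14, 3.14, 3.14].

## Interface

Orientations are given as a rotation vector (axis times angle).
In Python, from cell import observe, eyes, arm gives the robot as it stands.
- The arm moves only by the tool step_arm, never from a script. Its argument "series" is a list that holds one entry, the list of rows, each a list of 5 numbers: the finger opening in m, from 0 to 0.0918, then the shift along the world's x, y, z in m, then the turn about the world's z in degrees. In form: [[[hand, dx, dy, dz, spin], ...]]. A call has 1 to 20 rows; each row is the pose to reach, as a shift and turn from the pose measured when the call began; what a row does not reach only later rows make up. A row lasts 1/12 s, in which the tool goes at most 41.7 mm and 7.16 degrees, less where a joint would pass 70% of its speed; a pose out of reach is approached as far as the arm can. A call with a gripper value outside its range is refused whole. The fingers move at their own pace and stop on an object; "squeeze" is the grip in N (left out, the last holds). Time passes only in rows, so rows that repeat a pose let the fingers close. It gives the time, the measured TCP pose, the force and the opening at its end, in the units of the state.
- observe(): the state, without advancing time (a new reading comes with each control period).
- eyes.get_image(name): name is "scene" or "top" or "wrist"; returns (picture, depth): 420x560x3 uint8, red, green, blue; 420x560 float32, m along the optical axis (not along the pixel's ray), 0 where there is no reading.
- eyes.camera_params(name): a dict with "intrinsics" (3x3 intrinsics, pixels), "distortion" ([k1, k2, p1, p2, k3] as OpenCV has them; the pictures are not rectified), "position" and "attitude" of the camera in the world. Camera axes: x right, y down, z forward; pixel columns grow to the right and rows downward; lengths in m; the calibration is good to about 2 mm. A picture is of the moment at which its call begins: read the wrist's pose just before it. camera_params takes no time and is no camera call; for the wrist camera it gives the pose at the moment of the call.
- arm.sign_off(): hands the job in, once; it reports no verdict.
The state is a dict: "clock": time; "joints": joint angles; "dq": joint speeds; "joint_efforts": joint torques, N m; "position": TCP position; "ee_rot": TCP orientation; "force": force on the tool from outside, world axes, zero at the start; "ft_torque": the same for the moment, N m; "width": opening from 0.0 (shut) to 1.0 (fully open).
Only numpy, scipy, OpenCV 4.12 (cv2) and the standard library are available. Lean on these libraries where they do the work, as an engineer would, in place of code of your own. Each camera call takes 0.05 s, during which the arm holds its last target.

## Working session

There is one attempt and no reset: what is moved stays moved. The work goes in short steps, Python scripts to look and compute and a tool call to move; the robot and the scene stay as the last step left them, time stands still between calls to the robot, and variables do not carry over. Pictures are saved under pics/ and viewed, and the job is handed in when it is done.

Besides the shell and the picture viewer there is one more tool, called after ">>>" by a JSON object that holds its "name" and its "arguments". step_arm: Moves the arm, as the interface text tells. Its arguments: {"type":"object","properties":{"series":{"type":"array"},"squeeze":{"type":"number"}},"required":["series"]}

```bash
mkdir -p pics; ls
cat > h.py <<'E'
import numpy as np, cv2
from cell import observe, eyes, arm
def shot(n,f=None):
    p=eyes.camera_params(n); im,d=eyes.get_image(n)
    if f: cv2.imwrite('pics/'+f,im[:,:,::-1])
    np.savez('last_%s.npz'%n,im=im,d=d,K=p['intrinsics'],D=p['distortion'],P=p['position'],A=np.array(p['attitude']))
    return im,d,p
def R_of(a):
    a=np.array(a,float)
    if a.shape==(3,3): return a
    if a.size==3: return cv2.Rodrigues(a)[0]
    raise Exception(a)
def load(n): return np.load('last_%s.npz'%n)
def rays(s,uv):
    uv=np.array(uv,float).reshape(-1,1,2)
    q=cv2.undistortPoints(uv,np.array(s['K'],float),np.array(s['D'],float)).reshape(-1,2)
    return np.array(s['P']), np.c_[q,np.ones(len(q))]@R_of(s['A']).T
def onplane(s,uv,z):
    o,d=rays(s,uv); return o+d*((z-o[2])/d[:,2])[:,None]
def bydepth(s,uv):
    o,d=rays(s,uv); uv=np.array(uv).reshape(-1,2).astype(int)
    return o+d*s['d'][uv[:,1],uv[:,0]][:,None]
def st():
    o=observe(); print(round(o['clock'],2),'p',np.round(o['position'],4),'r',np.round(o['ee_rot'],3),'f',np.round(o['force'],2),'t',np.round(o['ft_torque'],3),'w',round(float(o['width']),3),'q',np.round(o['joints'],2)); return o
E
python3 - <<'E'
from h import *
st()
for n in ('scene','top','wrist'):
    im,d,p=shot(n,n+'0.png'); print(n,p['position'],np.round(p['attitude'],3),np.round(p['intrinsics'],1))
E
```

```text
pics
0.0 p [ 0.2343 -0.5789  0.2127] r [-3.082e+00 -6.000e-01  1.000e-03] f [ 0.49 -0.81  0.73] t [-0.013 -0.011  0.006] w 1.001 q [ 1.08  0.44  0.02  1.57 -0.01  1.13 -0.08]
scene [ 0.88782794 -0.50919936  1.07346197] [-2.444 -0.75   0.257] [[472.2   0.  279.8]
 [  0.  472.2 210.2]
 [  0.    0.    1. ]]
top [0.3279637  0.04577069 1.06159051] [-2.113  2.135 -0.193] [[402.6   0.  286. ]
 [  0.  402.6 208.7]
 [  0.    0.    1. ]]
wrist [ 0.29540219 -0.55340938  0.38348142] [ 2.426 -1.633 -0.21 ] [[316.3   0.  280.1]
 [  0.  316.3 211. ]
 [  0.    0.    1. ]]
```

View pics/scene0.png

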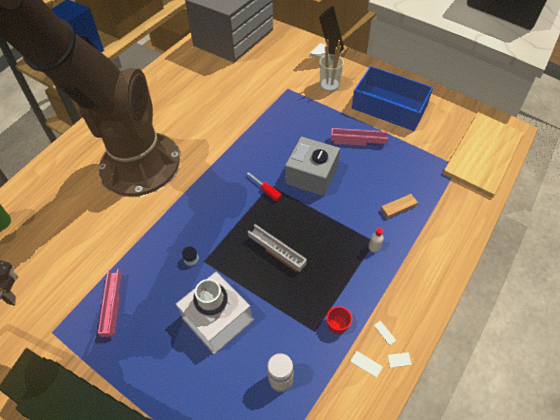

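View pics/top0.png

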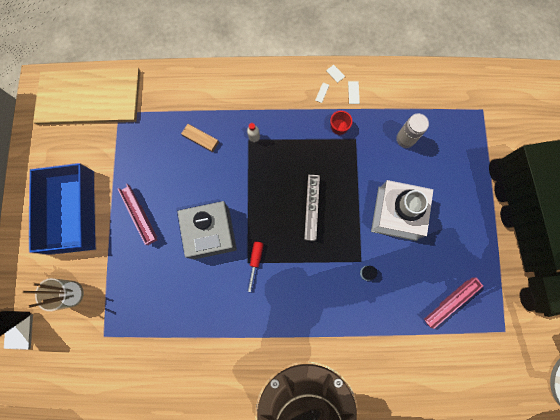

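View pics/wrist0.png

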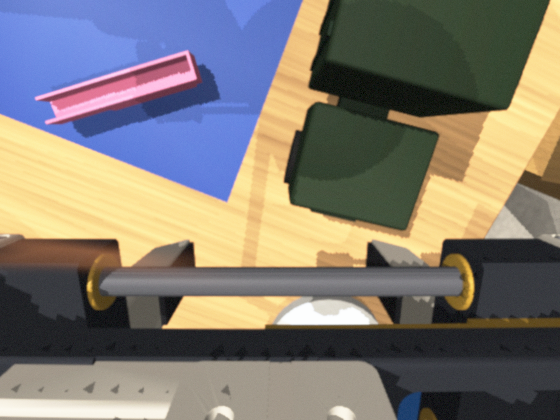

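Chute candidates in the top image are grey aluminium (312,207), pink (137,215) and pink (453,303). I take the grey one on the black mat. Hopper candidates are the white box with the round neck (404,208) and the grey box with a dial (205,228). I take the white one. Next I check both choices in a close crop.

Run:
```python
from h import *
t=load('top'); s=load('scene')
a=cv2.resize(t['im'][160:260,270:450,::-1],None,fx=4.4,fy=4.4,interpolation=cv2.INTER_CUBIC)
b=cv2.resize(s['im'][215:355,170:320,::-1],None,fx=4,fy=4,interpolation=cv2.INTER_CUBIC)
cv2.imwrite('pics/ct0.png',a); cv2.imwrite('pics/cs0.png',b)
# depth points
print('top chute ends', bydepth(t,[[314,177],[311,238],[308,207]]))
print('rim d',bydepth(t,[[414,194],[398,205],[430,205]]))
```

```text
top chute ends [[ 0.60554479 -0.0284312   0.02418538]
 [ 0.44361238 -0.01743885  0.01620284]
 [ 0.52583434 -0.01119969  0.01684035]]
rim d [[ 0.53215639 -0.25743276  0.13540233]
 [ 0.50741525 -0.21944119  0.1277876 ]
 [ 0.51453015 -0.31206627  0.08650956]]
```

View pics/ct0.png

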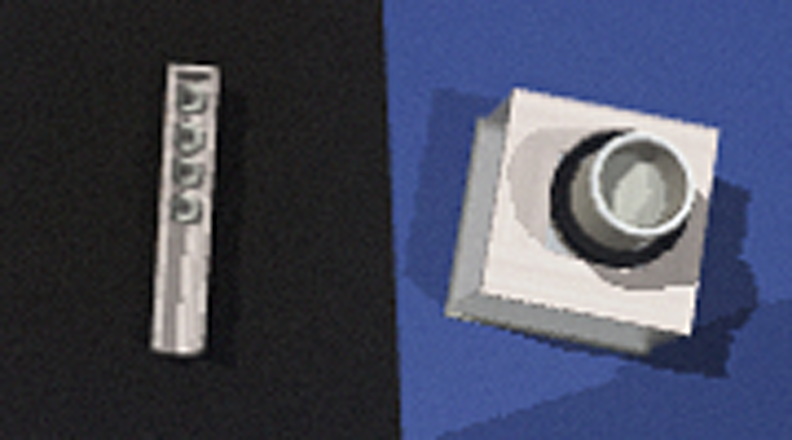

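View pics/cs0.png

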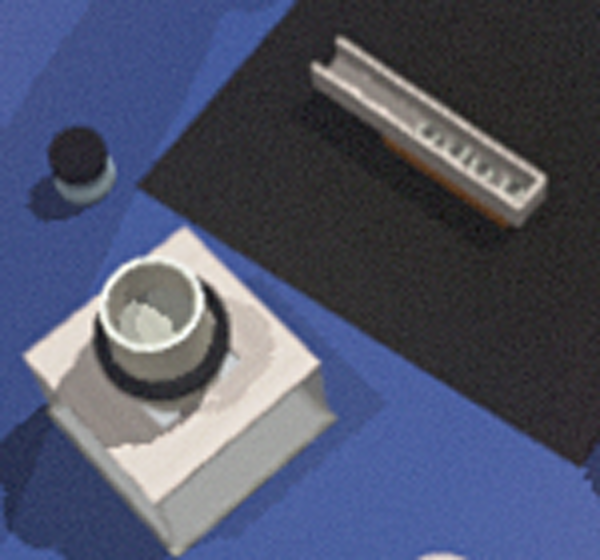

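The crops show the grey U-channel with four nuts at its +x (far) end, top pixels (313,180)–(311,208), and its open spout nearest the robot at (310,240). They also show the white neck on the hopper, rim centre at top pixel (416,200). Now the exact measurements.

```bash
cat > meas.py <<'E'
from h import *
def cloud(s):
    h,w=s['d'].shape
    v,u=np.mgrid[0:h,0:w]; uv=np.c_[u.ravel(),v.ravel()]
    o,d=rays(s,uv); dd=s['d'].ravel()
    P=o+d*dd[:,None]; P[dd==0]=np.nan
    return P.reshape(h,w,3)
E
python3 - <<'E'
from meas import *
for n in ('top','scene'):
    s=load(n); P=cloud(s); x,y,z=P[...,0],P[...,1],P[...,2]
    im=s['im'].astype(int)
    print(n)
    m=(abs(x-.52)<.1)&(abs(y+.27)<.09)&(z>.115)&(z<.2)
    zz=np.sort(z[m]); print(' rim z hi', np.percentile(zz,[50,80,90,95,99]), m.sum())
    hz=np.percentile(zz,92); mr=m&(z>hz-.006)
    e=cv2.fitEllipse(np.argwhere(mr)[:,::-1].astype(np.float32)); print(' ellipse px',e)
    for zc in (.132,.136,.14): print(zc,onplane(s,[e[0]],zc)[0])
    mt=(abs(x-.52)<.1)&(abs(y+.27)<.09)&(abs(z-.085)<.008)&(im.min(2)>120)
    r=cv2.minAreaRect(np.argwhere(mt)[:,::-1].astype(np.float32)); c=onplane(s,cv2.boxPoints(r),.085); print(' hoptop',c.mean(0),c.round(3).tolist())
    # chute
    mc=(abs(x-.525)<.11)&(abs(y+.018)<.04)&(im.min(2)>75)
    mc=mc.astype(np.uint8); k,l,stt,_=cv2.connectedComponentsWithStats(mc); i=1+stt[1:,4].argmax()
    q=np.argwhere(l==i)[:,::-1].astype(np.float32); r=cv2.minAreaRect(q); c=onplane(s,cv2.boxPoints(r),.038); print(' chute',stt[i],r,c.mean(0),c.round(4).tolist())
    for nm,(cx,cy) in dict(can=(412,130),paint=(369,272),glue=(253,132),cup=(341,122)).items():
        if n=='top': print(nm,onplane(s,[[cx,cy]],.08 if nm!='paint' else .04).round(3))
E
```

```text
top
 rim z hi [0.13124244 0.15225595 0.15959928 0.16103248 0.16266268] 804
 ellipse px ((415.4031677246094, 201.3859100341797), (21.330615997314453, 22.620325088500977), 140.82708740234375)
0.132 [ 0.51492157 -0.26067765  0.132     ]
0.136 [ 0.5141171  -0.25935901  0.136     ]
0.14 [ 0.51331262 -0.25804038  0.14      ]
 hoptop [ 0.50894837 -0.25204859  0.085     ] [[0.463, -0.176, 0.085], [0.581, -0.205, 0.085], [0.555, -0.33, 0.085], [0.437, -0.297, 0.085]]
 chute [304 174  16  67 767] ((311.7862243652344, 207.1344757080078), (12.03801441192627, 65.82738494873047), 3.3664603233337402) [ 0.52269243 -0.01998482  0.038     ] [[0.4372, 0.0022, 0.038], [0.6104, -0.0111, 0.038], [0.6081, -0.0427, 0.038], [0.4351, -0.0284, 0.038]]
can [[ 0.715 -0.283  0.08 ]]
paint [[ 0.353 -0.161  0.04 ]]
glue [[0.712 0.13  0.08 ]]
cup [[ 0.738 -0.098  0.08 ]]
scene
 rim z hi [0.13256633 0.15455235 0.16106525 0.1625091  0.16452267] 989
 ellipse px ((207.56558227539062, 291.1549072265625), (22.543180465698242, 25.03618621826172), 65.56047058105469)
0.132 [ 0.49611321 -0.24644063  0.132     ]
0.136 [ 0.4977775  -0.24755702  0.136     ]
0.14 [ 0.49944178 -0.2486734   0.14      ]
 hoptop [ 0.50694911 -0.25233027  0.085     ] [[0.435, -0.3, 0.085], [0.455, -0.174, 0.085], [0.581, -0.208, 0.085], [0.558, -0.327, 0.085]]
 chute [248 224  59  47 920] ((276.5634765625, 246.90692138671875), (66.24839782714844, 14.75942325592041), 34.2868766784668) [ 0.52249307 -0.02536172  0.038     ] [[0.4358, -0.0402, 0.038], [0.4315, 0.0022, 0.038], [0.6106, -0.0117, 0.038], [0.612, -0.0517, 0.038]]
```

>>> {"name": "step_arm", "arguments": {"series": [[[0.09,0.02,0.035,0.03,0],[0.09,0.04,0.07,0.05,-3],[0.09,0.06,0.1,0.06,-6],[0.09,0.08,0.13,0.06,-9],[0.09,0.1,0.165,0.06,-12],[0.09,0.12,0.2,0.06,-15],[0.09,0.145,0.235,0.06,-18],[0.09,0.165,0.27,0.06,-21],[0.09,0.19,0.305,0.06,-24],[0.09,0.21,0.335,0.06,-26.6],[0.09,0.23,0.37,0.06,-26.6],[0.09,0.255,0.405,0.06,-26.6],[0.09,0.275,0.44,0.05,-26.6],[0.09,0.3,0.475,0.03,-26.6],[0.09,0.32,0.51,0,-26.6],[0.09,0.335,0.54,-0.03,-26.6],[0.09,0.348,0.553,-0.06,-26.6],[0.09,0.348,0.553,-0.08,-26.6],[0.09,0.348,0.553,-0.08,-26.6],[0.09,0.348,0.553,-0.08,-26.6]]], "squeeze": 40}}

```text
clock: 1.82
position: [0.5811, -0.026, 0.1316]
ee_rot: [-3.138, 0.123, 0.006]
force: [-0.0, -0.3, 0.5]
width: 0.98
```

Run:
```python
from h import *
st()
shot('wrist','w1.png'); shot('top','t1.png'); p=eyes.camera_params('wrist'); print(p['position'],p['attitude'])
```

```text
1.82 p [ 0.5811 -0.026   0.1316] r [-3.138  0.123  0.006] f [-0.01 -0.32  0.48] t [-0.019 -0.009  0.022] w 0.98 q [ 0.11  0.46 -0.22  1.76  0.12  0.94 -1.8 ]
[ 0.64824155 -0.03220777  0.30521348] [ 2.00676026 -2.17348609 -0.27583958]
```

View pics/w1.png

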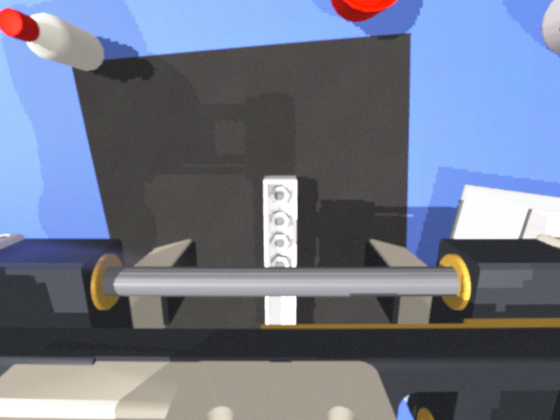

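Run:
```python
from h import *
s=load('wrist')
print(onplane(s,[[263,177],[297,176],[265,262],[298,262],[281,195],[281,220],[281,241],[281,262]],.038).round(4))
cv2.imwrite('pics/w1c.png',cv2.resize(s['im'][165:335,240:320,::-1],None,fx=3.4,fy=3.4,interpolation=cv2.INTER_CUBIC))
```

```text
[[ 0.6086 -0.0134  0.038 ]
 [ 0.6072 -0.0419  0.038 ]
 [ 0.5317 -0.0082  0.038 ]
 [ 0.5294 -0.0378  0.038 ]
 [ 0.592  -0.0273  0.038 ]
 [ 0.5699 -0.0256  0.038 ]
 [ 0.5506 -0.0241  0.038 ]
 [ 0.5306 -0.0226  0.038 ]]
```

View pics/w1c.png

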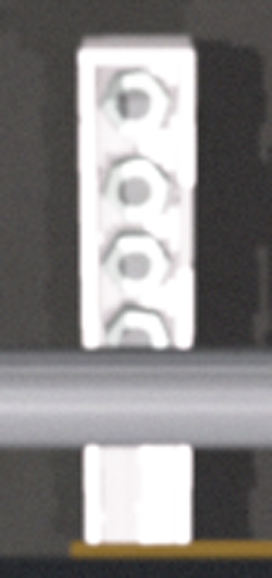

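The wrist view shows the chute aligned with the jaws, back end at (280,177), nuts at (281,195/220/241/262), and the jaw centre about 58 mm behind the chute's middle. I descend and grip.

>>> {"name": "step_arm", "arguments": {"series": [[[0.09,0,0,-0.035,0],[0.09,0,0,-0.07,0],[0.09,0,0,-0.095,0],[0.09,0,0,-0.108,0],[0.09,0,0,-0.112,0],[0.09,0,0,-0.112,0],[0.06,0,0,-0.112,0],[0.04,0,0,-0.112,0],[0.03,0,0,-0.112,0],[0.02,0,0,-0.112,0],[0.01,0,0,-0.112,0],[0.01,0,0,-0.112,0],[0.01,0,0,-0.112,0],[0.01,0,0,-0.112,0]]], "squeeze": 50}}

```text
clock: 3.08
position: [0.5829, -0.0272, 0.0224]
ee_rot: [-3.138, 0.127, -0.002]
force: [0.1, 0.8, -0.6]
width: 0.45
```

>>> {"name": "step_arm", "arguments": {"series": [[[0.01,0,0,-0.002,0],[0.01,0,0,-0.002,0],[0.01,0,0,-0.002,0],[0.01,0,0,-0.002,0],[0.01,0,0,-0.002,0],[0.01,0,0,-0.002,0]]]}}

```text
clock: 3.58
position: [0.5827, -0.0271, 0.0202]
ee_rot: [-3.138, 0.127, -0.001]
force: [0.4, 1.0, -1.8]
width: 0.294
```

>>> {"name": "step_arm", "arguments": {"series": [[[0.01,0,0,0,0],[0.01,0,0,0.005,0],[0.01,0,0,0.01,0],[0.01,0,0,0.02,0],[0.01,0,0,0.035,0],[0.01,0,0,0.055,0],[0.01,0,0,0.08,0],[0.01,0,0,0.105,0],[0.01,0,0,0.125,0],[0.01,0,0,0.135,0],[0.01,0,0,0.14,0],[0.01,0,0,0.14,0]]]}}

```text
clock: 4.58
position: [0.583, -0.0271, 0.1612]
ee_rot: [-3.138, 0.127, -0.004]
force: [0.3, -0.0, -2.3]
width: 0.289
```

Run:
```python
from h import *
st()
s,_,_=shot('scene'); t,_,_=shot('top'); 
cv2.imwrite('pics/l1.png',np.vstack([cv2.resize(s[150:320,180:400,::-1],(660,510))]))
```

```text
4.58 p [ 0.583  -0.0271  0.1612] r [-3.138  0.127 -0.004] f [ 0.25 -0.03 -2.29] t [ 0.007 -0.13  -0.056] w 0.289 q [ 0.11  0.43 -0.22  1.73  0.11  0.99 -1.8 ]
```

View pics/l1.png

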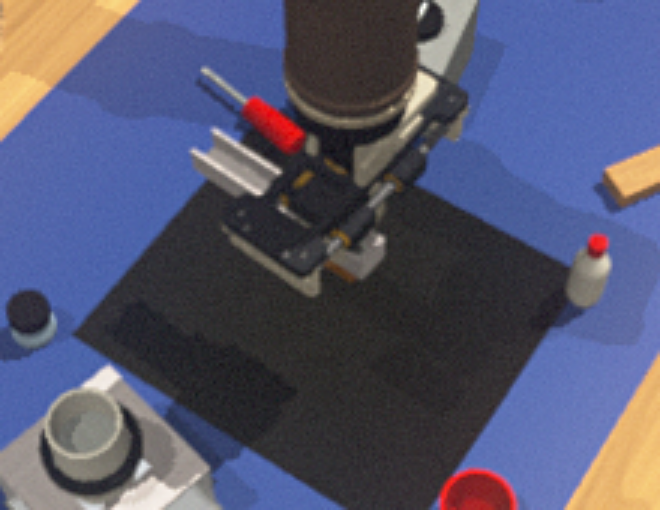

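>>> {"name": "step_arm", "arguments": {"series": [[[0.01,0,0,0.01,2],[0.01,0,0,0.025,6],[0.01,0,0,0.04,11],[0.01,-0.005,-0.005,0.05,16],[0.01,-0.01,-0.01,0.055,22],[0.01,-0.015,-0.015,0.055,28],[0.01,-0.02,-0.02,0.055,34],[0.01,-0.027,-0.025,0.055,40],[0.01,-0.035,-0.03,0.055,46],[0.01,-0.04,-0.035,0.055,52],[0.01,-0.045,-0.04,0.055,58],[0.01,-0.05,-0.045,0.055,64],[0.01,-0.055,-0.05,0.055,70],[0.01,-0.06,-0.055,0.055,76],[0.01,-0.065,-0.06,0.055,82],[0.01,-0.07,-0.065,0.055,87],[0.01,-0.073,-0.068,0.055,91],[0.01,-0.0745,-0.071,0.055,94],[0.01,-0.0745,-0.071,0.055,94.6],[0.01,-0.0745,-0.071,0.055,94.6]]], "squeeze": 60}}

```text
clock: 6.35
position: [0.5068, -0.0983, 0.2132]
ee_rot: [-2.222, -2.218, 0.003]
force: [-0.2, -0.4, -3.4]
width: 0.289
```

Run:
```python
from h import *
st()
s,_,_=shot('scene'); t,_,_=shot('top'); 
cv2.imwrite('pics/p1.png',np.hstack([cv2.resize(s[220:360,150:290,::-1],(395,395),interpolation=cv2.INTER_CUBIC),cv2.resize(t[140:260,320:440,::-1],(395,395),interpolation=cv2.INTER_CUBIC)]))
```

```text
6.35 p [ 0.5068 -0.0983  0.2132] r [-2.222 -2.218  0.003] f [-0.16 -0.35 -3.4 ] t [ 0.168 -0.056  0.028] w 0.289 q [ 0.53  0.32 -0.56  1.8   0.19  1.08 -0.1 ]
```

View pics/p1.png

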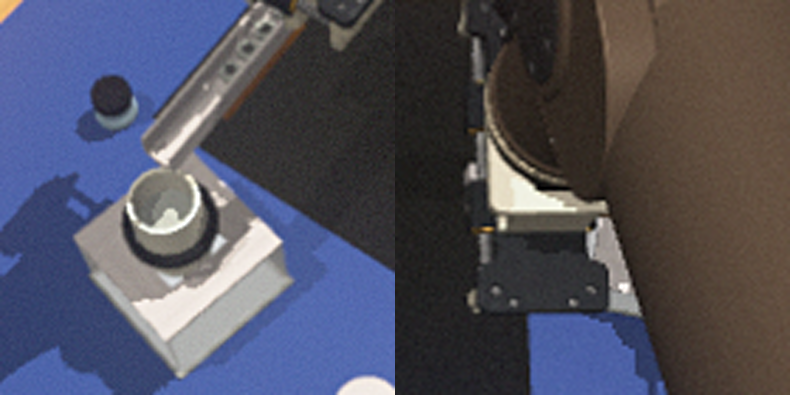

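Run:
```python
from h import *
s=load('scene')
cv2.imwrite('pics/p1c.png',cv2.resize(s['im'][215:325,180:270,::-1],(720*90//110,720)[:2] if 0 else (490,600),interpolation=cv2.INTER_CUBIC))
w,_,_=shot('wrist','w2.png')
# project expected points
def proj(s,P):
    R=R_of(s['A']); rv=cv2.Rodrigues(R.T)[0]; tv=-R.T@np.array(s['P'])
    return cv2.projectPoints(np.array(P,float),rv,tv,np.array(s['K'],float),np.array(s['D'],float))[0].reshape(-1,2)
tz=0.2132-0.0202
E=[[.5068+dx,-.0983-.145,tz+z] for dx in(-.014,.014) for z in (.014,.038)]
print(proj(s,E).round(1)); print(proj(s,[[.5085+.028*np.cos(a),-.2525+.028*np.sin(a),.161] for a in np.arange(0,6.28,1.57)]).round(1))
```

```text
[[202.  273.7]
 [200.1 268.3]
 [212.5 280.6]
 [210.8 275.3]]
[[218.6 297.4]
 [216.4 280.7]
 [198.2 283.8]
 [199.9 300.5]]
```

View pics/p1c.png

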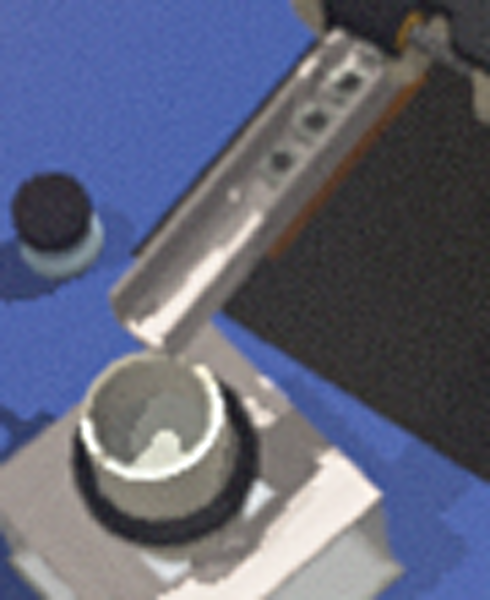

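View pics/w2.png

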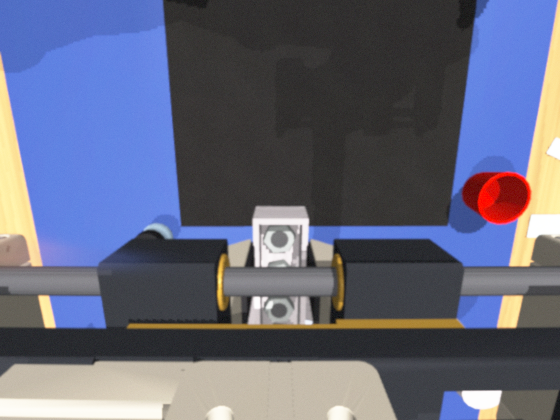

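The predicted spout corners and rim match the picture, with the spout tip at scene (202,274) and the rim centre at (208,291), so the chute is level. I lower it to touch the rim.

>>> {"name": "step_arm", "arguments": {"series": [[[0.01,0.0005,0,-0.005,0],[0.01,0.001,0,-0.013,0],[0.01,0.0015,0,-0.022,0],[0.01,0.0015,0,-0.03,0],[0.01,0.0015,0,-0.034,0],[0.01,0.0015,0,-0.036,0],[0.01,0.0015,0,-0.036,0],[0.01,0.0015,0,-0.036,0],[0.01,0.0015,0,-0.036,0]]]}}

```text
clock: 7.25
position: [0.5092, -0.0979, 0.1781]
ee_rot: [-2.223, -2.219, 0.001]
force: [0.7, 0.3, -2.8]
width: 0.289
```

```bash
python3 -c "
from h import *
st()"
```

```text
7.25 p [ 0.5092 -0.0979  0.1781] r [-2.223e+00 -2.219e+00  1.000e-03] f [ 0.73  0.28 -2.79] t [ 0.124 -0.089 -0.053] w 0.289 q [ 0.51  0.36 -0.55  1.84  0.22  1.   -0.13]
```

>>> {"name": "step_arm", "arguments": {"series": [[[0.01,0,0,-0.001,0],[0.01,0,0,-0.002,0],[0.01,0,0,-0.003,0],[0.01,0,0,-0.004,0],[0.01,0,0,-0.004,0]]]}}

```text
clock: 7.67
position: [0.5091, -0.0979, 0.174]
ee_rot: [-2.223, -2.219, 0.001]
force: [-0.9, 0.1, -1.6]
width: 0.291
```

```bash
python3 -c "
from h import *
st()"
```

```text
7.67 p [ 0.5091 -0.0979  0.174 ] r [-2.223e+00 -2.219e+00  1.000e-03] f [-0.91  0.11 -1.63] t [ 0.056 -0.067  0.019] w 0.291 q [ 0.51  0.36 -0.55  1.85  0.22  0.99 -0.13]
```

>>> {"name": "step_arm", "arguments": {"series": [[[0.01,0,0,-0.001,0],[0.01,0,0,-0.0015,0],[0.01,0,0,-0.0015,0]]]}}

```text
clock: 7.92
position: [0.5091, -0.0979, 0.1724]
ee_rot: [-2.223, -2.219, 0.001]
force: [-0.1, -0.0, -1.7]
width: 0.291
```

```bash
python3 -c "
from h import *
st()"
```

```text
7.92 p [ 0.5091 -0.0979  0.1724] r [-2.223e+00 -2.219e+00  1.000e-03] f [-0.11 -0.03 -1.71] t [ 0.037 -0.126  0.035] w 0.291 q [ 0.51  0.36 -0.55  1.85  0.22  0.99 -0.13]
```

>>> {"name": "step_arm", "arguments": {"series": [[[0.01,0,0,-0.001,0],[0.01,0,0,-0.002,0],[0.01,0,0,-0.002,0],[0.01,0,0,-0.002,0]]]}}

```text
clock: 8.25
position: [0.5092, -0.0978, 0.1705]
ee_rot: [-2.223, -2.219, 0.001]
force: [-0.1, 0.4, -1.2]
width: 0.287
```

Run:
```python
from h import *
st(); s,_,_=shot('scene')
cv2.imwrite('pics/p2c.png',cv2.resize(s[215:325,180:270,::-1],(490,600),interpolation=cv2.INTER_CUBIC))
st()
```

```text
8.25 p [ 0.5092 -0.0978  0.1705] r [-2.223e+00 -2.219e+00  1.000e-03] f [-0.11  0.44 -1.21] t [ 0.01  -0.168 -0.001] w 0.287 q [ 0.51  0.36 -0.55  1.85  0.22  0.99 -0.13]
8.3 p [ 0.5092 -0.0978  0.1705] r [-2.223e+00 -2.220e+00  1.000e-03] f [ 0.23  1.05 -1.06] t [ 0.003 -0.137  0.04 ] w 0.289 q [ 0.51  0.36 -0.55  1.85  0.22  0.99 -0.13]
```

View pics/p2c.png

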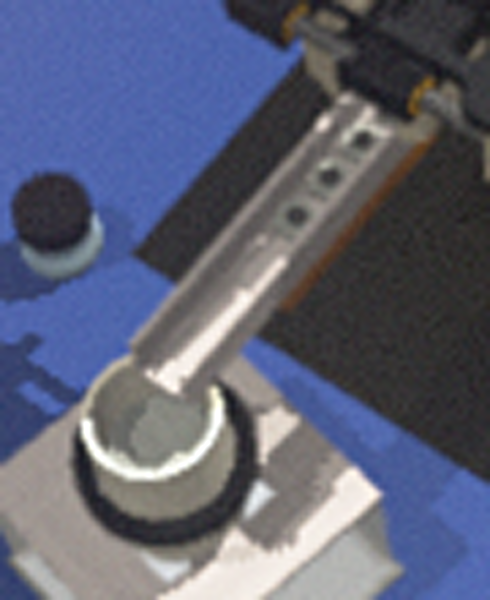

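The scene shows the spout's tip resting just inside the near rim at (165,375) in the crop, carrying about 1.7 N. The tool can only turn about z, so I tip the chute by letting it pivot in a weaker grip while raising the hand.

>>> {"name": "step_arm", "arguments": {"series": [[[0.01,0,0,0,0],[0.01,0,0,0,0],[0.01,0,0,0.001,0],[0.01,0,-0.0003,0.002,0],[0.01,0,-0.0006,0.004,0],[0.01,0,-0.001,0.006,0],[0.01,0,-0.0015,0.008,0],[0.01,0,-0.0015,0.008,0]]], "squeeze": 5}}

```text
clock: 8.97
position: [0.5095, -0.0995, 0.179]
ee_rot: [2.223, 2.219, -0.0]
force: [0.7, 0.3, -0.9]
width: 0.3
```

Run:
```python
from h import *
st(); s,_,_=shot('scene')
cv2.imwrite('pics/p3c.png',cv2.resize(s[215:325,180:270,::-1],(490,600),interpolation=cv2.INTER_CUBIC))
st()
```

```text
8.97 p [ 0.5095 -0.0995  0.179 ] r [ 2.223  2.219 -0.   ] f [ 0.68  0.31 -0.93] t [-0.047 -0.059  0.01 ] w 0.3 q [ 0.51  0.35 -0.55  1.84  0.22  1.01 -0.12]
9.02 p [ 0.5094 -0.0995  0.1788] r [ 2.223e+00  2.219e+00 -1.000e-03] f [ 0.83  0.13 -0.82] t [-0.046 -0.081 -0.017] w 0.301 q [ 0.51  0.36 -0.55  1.84  0.22  1.   -0.13]
```

View pics/p3c.png

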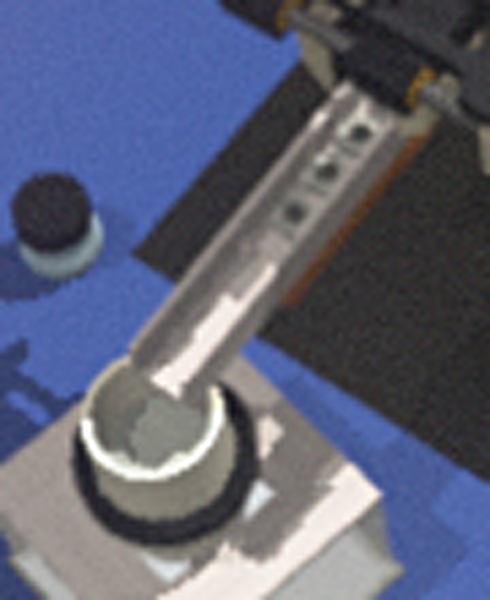

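>>> {"name": "step_arm", "arguments": {"series": [[[0.01,0,-0.0005,0.002,0],[0.01,0,-0.001,0.004,0],[0.01,0,-0.0015,0.006,0],[0.01,0,-0.002,0.008,0],[0.01,0,-0.0025,0.01,0],[0.01,0,-0.003,0.012,0],[0.01,0,-0.0035,0.014,0],[0.01,0,-0.0035,0.014,0]]]}}

```text
clock: 9.68
position: [0.5095, -0.1031, 0.1932]
ee_rot: [2.223, 2.219, -0.0]
force: [-0.8, -0.2, -1.4]
width: 0.298
```

Run:
```python
from h import *
st(); s,_,_=shot('scene')
cv2.imwrite('pics/p4c.png',cv2.resize(s[215:325,180:270,::-1],(490,600),interpolation=cv2.INTER_CUBIC))
st()
```

```text
9.68 p [ 0.5095 -0.1031  0.1932] r [ 2.223  2.219 -0.   ] f [-0.75 -0.17 -1.41] t [-0.045 -0.058  0.022] w 0.298 q [ 0.52  0.34 -0.55  1.82  0.21  1.04 -0.11]
9.73 p [ 0.5095 -0.103   0.193 ] r [ 2.223  2.219 -0.   ] f [-1.48 -0.56 -2.36] t [-0.047 -0.029 -0.046] w 0.309 q [ 0.52  0.34 -0.55  1.82  0.21  1.04 -0.11]
```

View pics/p4c.png

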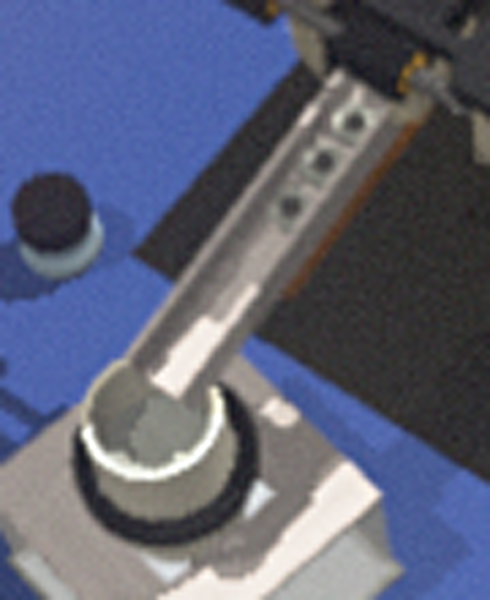

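>>> {"name": "step_arm", "arguments": {"series": [[[0.01,0,-0.0007,0.002,0],[0.01,0,-0.0014,0.004,0],[0.01,0,-0.0022,0.006,0],[0.01,0,-0.003,0.008,0],[0.01,0,-0.0038,0.01,0],[0.01,0,-0.0046,0.012,0],[0.01,0,-0.0055,0.014,0],[0.01,0,-0.0064,0.016,0],[0.01,0,-0.0073,0.018,0],[0.01,0,-0.0085,0.021,0],[0.01,0,-0.0085,0.021,0],[0.01,0,-0.0085,0.021,0]]]}}

```text
clock: 10.73
position: [0.5096, -0.1116, 0.2142]
ee_rot: [2.223, 2.218, 0.0]
force: [-0.2, -0.3, -2.2]
width: 0.301
```

Run:
```python
from h import *
st(); s,_,_=shot('scene')
cv2.imwrite('pics/p5c.png',cv2.resize(s[215:325,180:270,::-1],(490,600),interpolation=cv2.INTER_CUBIC))
st()
```

```text
10.73 p [ 0.5096 -0.1116  0.2142] r [2.223 2.218 0.   ] f [-0.24 -0.28 -2.22] t [-0.025 -0.139  0.013] w 0.301 q [ 0.54  0.32 -0.55  1.79  0.19  1.08 -0.08]
10.78 p [ 0.5095 -0.1115  0.2141] r [ 2.223  2.219 -0.   ] f [ 0.65  0.8  -2.5 ] t [-0.033 -0.115  0.011] w 0.301 q [ 0.54  0.32 -0.55  1.79  0.19  1.08 -0.08]
```

View pics/p5c.png

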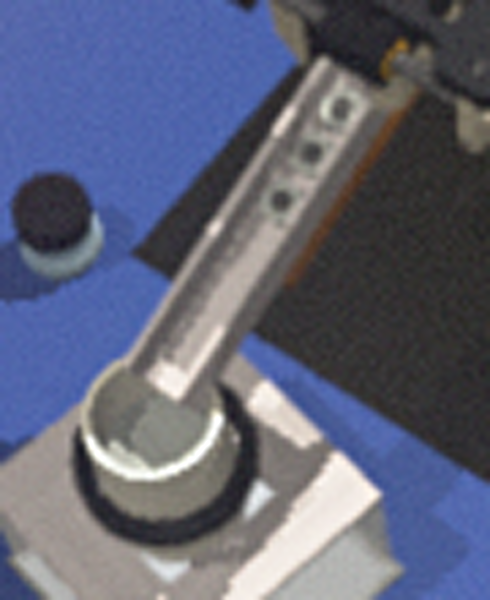

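>>> {"name": "step_arm", "arguments": {"series": [[[0.01,0,-0.0012,0.002,0],[0.01,0,-0.0024,0.004,0],[0.01,0,-0.0036,0.006,0],[0.01,0,-0.0048,0.008,0],[0.01,0,-0.006,0.01,0],[0.01,0,-0.0072,0.012,0],[0.01,0,-0.0085,0.014,0],[0.01,0,-0.0096,0.0155,0],[0.01,0,-0.0096,0.0155,0],[0.01,0,-0.0096,0.0155,0]]]}}

```text
clock: 11.62
position: [0.5095, -0.1212, 0.2296]
ee_rot: [2.223, 2.218, 0.0]
force: [0.2, -0.5, -2.9]
width: 0.303
```

Run:
```python
from h import *
st(); s,_,_=shot('scene')
cv2.imwrite('pics/p6c.png',cv2.resize(s[215:325,180:270,::-1],(490,600),interpolation=cv2.INTER_CUBIC))
st()
```

```text
11.62 p [ 0.5095 -0.1212  0.2296] r [2.223 2.218 0.   ] f [ 0.21 -0.46 -2.88] t [-0.158 -0.128  0.011] w 0.303 q [ 0.56  0.31 -0.55  1.76  0.18  1.12 -0.05]
11.67 p [ 0.5095 -0.1211  0.2295] r [2.223 2.219 0.   ] f [ 0.17 -0.02 -2.62] t [-0.107 -0.097 -0.007] w 0.3 q [ 0.56  0.31 -0.55  1.76  0.18  1.12 -0.05]
```

View pics/p6c.png

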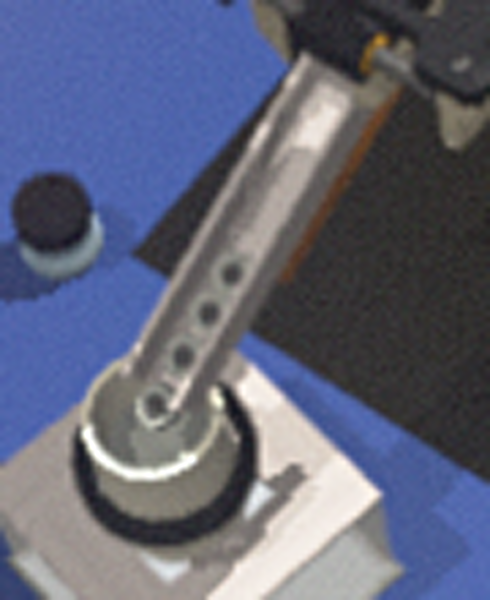

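The nuts are sliding together, with the first at the tip, (155,405) in the crop. I tighten the grip now and press the neck down about 7 mm.

>>> {"name": "step_arm", "arguments": {"series": [[[0.01,0,0,0,0],[0.01,0,0,0,0],[0.01,0,0,-0.002,0],[0.01,0,0,-0.004,0],[0.01,0,0,-0.006,0],[0.01,0,0,-0.007,0],[0.01,0,0,-0.007,0],[0.01,0,0,-0.007,0]]], "squeeze": 60}}

```text
clock: 12.33
position: [0.5094, -0.1212, 0.2224]
ee_rot: [2.223, 2.219, -0.0]
force: [-0.6, -0.7, -1.4]
width: 0.282
```

Run:
```python
from h import *
st(); s,_,_=shot('scene')
cv2.imwrite('pics/p7c.png',cv2.resize(s[215:325,180:270,::-1],(490,600),interpolation=cv2.INTER_CUBIC))
st()
```

```text
12.33 p [ 0.5094 -0.1212  0.2224] r [ 2.223  2.219 -0.   ] f [-0.56 -0.65 -1.44] t [-0.174 -0.076 -0.031] w 0.282 q [ 0.56  0.32 -0.55  1.77  0.18  1.1  -0.05]
12.38 p [ 0.5095 -0.1212  0.2225] r [ 2.223  2.219 -0.   ] f [ 0.61 -1.3  -2.4 ] t [-0.136 -0.018 -0.011] w 0.282 q [ 0.56  0.32 -0.55  1.77  0.18  1.1  -0.05]
```

View pics/p7c.png

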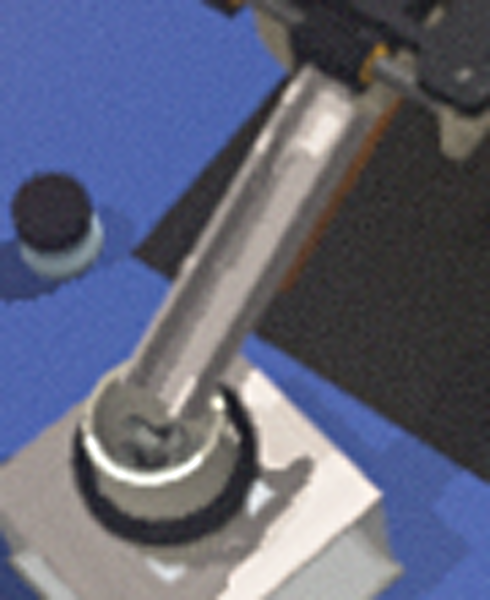

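```bash
cat > rim.py <<'E'
import cv2,numpy as np,sys
def shift(a,b):
    A=cv2.imread('pics/'+a)[440:500,85:215].astype(np.float32); A=A.max(2)
    best=[]
    B=cv2.imread('pics/'+b).max(2).astype(np.float32)
    r=[(cv2.matchTemplate(B[440-6+0:500+30,80:220],A,cv2.TM_CCOEFF_NORMED))][0]
    _,v,_,l=cv2.minMaxLoc(r); y=l[1]
    c=r[:,l[0]]; 
    if 0<y<len(c)-1: y=y+(c[y-1]-c[y+1])/(2*(c[y-1]-2*c[y]+c[y+1]))
    return (y-6)/5.45, v, l[0]-5
if __name__=='__main__':
    for b in sys.argv[2:]: print(b,shift(sys.argv[1],b))
E
python3 rim.py p4c.png p5c.png p6c.png p7c.png
```

```text
p5c.png (np.float32(-0.045613546), 0.9482384920120239, 0)
p6c.png (np.float32(0.13682444), 0.9417884349822998, 0)
p7c.png (np.float32(1.0709203), 0.9024019241333008, 1)
```

>>> {"name": "step_arm", "arguments": {"series": [[[0.01,0,0,-0.001,0],[0.01,0,0,-0.002,0],[0.01,0,0,-0.0025,0],[0.01,0,0,-0.0025,0],[0.01,0,0,-0.0025,0],[0.01,0,0,-0.0025,0]]]}}

```text
clock: 12.88
position: [0.5095, -0.1212, 0.22]
ee_rot: [2.223, 2.219, -0.0]
force: [-0.5, 0.0, -1.5]
width: 0.284
```

```bash
python3 - <<'E'
from h import *
st(); s,_,_=shot('scene')
cv2.imwrite('pics/p8c.png',cv2.resize(s[215:325,180:270,::-1],(490,600),interpolation=cv2.INTER_CUBIC))
st()
E
python3 rim.py p4c.png p7c.png p8c.png
```

```text
12.88 p [ 0.5095 -0.1212  0.22  ] r [ 2.223  2.219 -0.   ] f [-0.47  0.02 -1.46] t [-0.134 -0.112  0.005] w 0.284 q [ 0.56  0.32 -0.55  1.77  0.19  1.1  -0.05]
12.93 p [ 0.5095 -0.1212  0.22  ] r [ 2.223  2.219 -0.   ] f [ 0.3  -0.66 -1.78] t [-0.114 -0.061 -0.037] w 0.282 q [ 0.56  0.32 -0.55  1.77  0.19  1.1  -0.05]
p7c.png (np.float32(1.0709203), 0.9024019241333008, 1)
p8c.png (np.float32(1.204606), 0.9036693572998047, 2)
```

View pics/p8c.png

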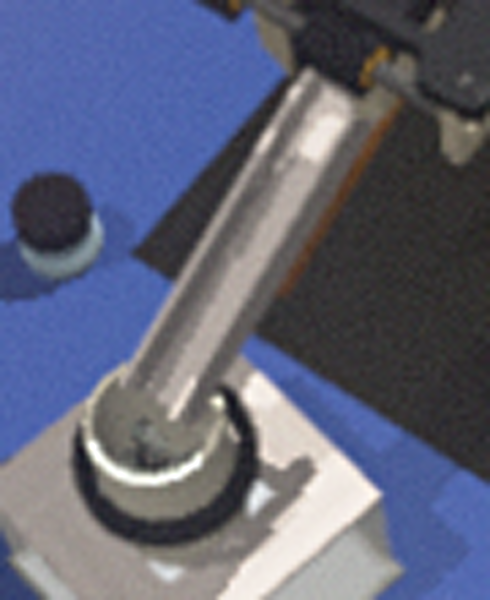

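Run:
```python
from meas import *
F=[];T=[]
Z=[]
for i in range(5):
    shot('scene'); o=observe(); F.append(o['force']);T.append(o['ft_torque'])
    s=load('scene'); P=cloud(s)
    Q=P[296:308,197:216].reshape(-1,3); m=(np.hypot(Q[:,0]-.5085,Q[:,1]+.2525)<.0285)&(Q[:,2]>.12); Z.append(np.sort(Q[m,2])[-15:])
print(np.mean(F,0),np.mean(T,0),o['clock']); print(np.median(np.array(Z),0).round(4))
cv2.imwrite('pics/p9c.png',cv2.resize(s['im'][265:320,185:235,::-1],(545,600),interpolation=cv2.INTER_CUBIC))
```

```text
[ 0.01842412 -0.28499904 -1.8191228 ] [-0.14504838 -0.10213593 -0.00766873] 13.1833
[0.1568 0.1569 0.157  0.1572 0.1573 0.1576 0.1576 0.1577 0.1578 0.1581
 0.1583 0.1585 0.1591 0.1594 0.1599]
```

View pics/p9c.png

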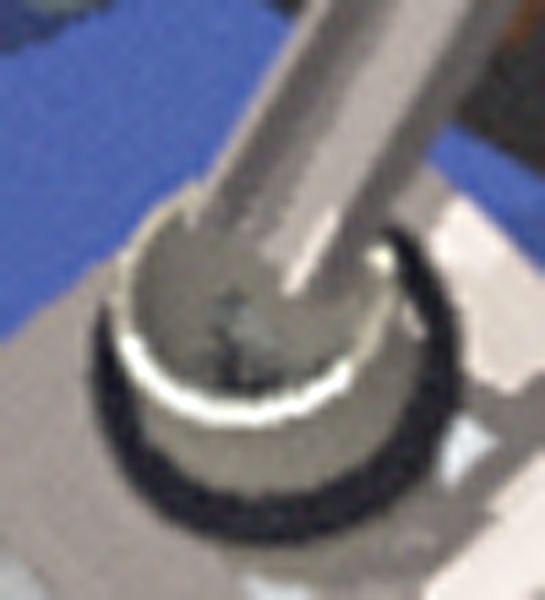

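```bash
cat > tilt.py <<'E'
from meas import *
def tilt(n='scene'):
    s=load(n); P=cloud(s)
    Q=P.reshape(-1,3); m=(abs(Q[:,0]-.5085)<.008)&(Q[:,1]>-.225)&(Q[:,1]<-.15)&(Q[:,2]>.15)
    Q=Q[m]
    for _ in range(5):
        c=np.polyfit(Q[:,1],Q[:,2],1); r=Q[:,2]-np.polyval(c,Q[:,1]); Q=Q[abs(r)<max(2.0*r.std(),.0015)]
    print('tilt',np.degrees(np.arctan(c[0])).round(1),'floor z at y=-.2285',np.polyval(c,-.2285).round(4),'at -.16',np.polyval(c,-.16).round(4),len(Q),r.std().round(4))
if __name__=='__main__': tilt()
E
python3 tilt.py
```

```text
tilt 79.9 floor z at y=-.2285 0.2022 at -.16 0.5863 1008 0.1076
```

Run:
```python
from meas import *
s=load('scene'); P=cloud(s)
Q=P.reshape(-1,3)
for y in np.arange(-.25,-.13,.01):
    m=(abs(Q[:,1]-y)<.005)&(abs(Q[:,0]-.5085)<.03)&(Q[:,2]>.15)&(Q[:,2]<.30)
    q=Q[m]; q=q[np.argsort(q[:,0])]
    b=[(round((x)*1000),round(float(np.median(q[abs(q[:,0]-x)<.003,2]))*1000) if (abs(q[:,0]-x)<.003).any() else None) for x in np.arange(.488,.532,.004)]
    print(round(y,3),b)
```

```text
-0.25 [(488, None), (492, 179), (496, 176), (500, 176), (504, 158), (508, 159), (512, 159), (516, 175), (520, 175), (524, 174), (528, 155), (532, 156)]
-0.24 [(488, None), (492, 185), (496, 174), (500, 162), (504, 161), (508, 161), (512, 160), (516, None), (520, 172), (524, 171), (528, 157), (532, 154)]
-0.23 [(488, None), (492, 187), (496, 179), (500, 167), (504, 165), (508, 166), (512, 164), (516, None), (520, 177), (524, 175), (528, 157), (532, None)]
-0.22 [(488, None), (492, 192), (496, 184), (500, 174), (504, 171), (508, 170), (512, 171), (516, 190), (520, 184), (524, 182), (528, None), (532, None)]
-0.21 [(488, None), (492, 197), (496, 191), (500, 182), (504, 174), (508, 175), (512, 176), (516, None), (520, 190), (524, 189), (528, None), (532, None)]
-0.2 [(488, None), (492, 201), (496, 190), (500, 184), (504, 179), (508, 179), (512, 181), (516, None), (520, 195), (524, 194), (528, None), (532, None)]
-0.19 [(488, None), (492, None), (496, 197), (500, 193), (504, 184), (508, 183), (512, 184), (516, None), (520, 201), (524, 194), (528, None), (532, None)]
-0.18 [(488, None), (492, None), (496, 201), (500, 197), (504, 188), (508, 187), (512, 186), (516, 208), (520, 196), (524, 191), (528, None), (532, None)]
-0.17 [(488, None), (492, 214), (496, 205), (500, 194), (504, 192), (508, 192), (512, 192), (516, 216), (520, 199), (524, 199), (528, None), (532, None)]
-0.16 [(488, None), (492, 218), (496, 211), (500, 199), (504, 196), (508, 196), (512, 197), (516, 218), (520, 200), (524, 200), (528, None), (532, None)]
-0.15 [(488, None), (492, 224), (496, 215), (500, 203), (504, 200), (508, 200), (512, 203), (516, None), (520, 209), (524, 206), (528, None), (532, None)]
-0.14 [(488, 296), (492, 264), (496, 220), (500, 210), (504, 207), (508, 206), (512, 208), (516, None), (520, 211), (524, 211), (528, None), (532, None)]
```

>>> {"name": "step_arm", "arguments": {"series": [[[0.01,0,0,-0.001,0],[0.01,0,0,-0.002,0],[0.01,0,0,-0.003,0],[0.01,0,0,-0.003,0],[0.01,0,0,-0.003,0],[0.01,0,0,-0.003,0]]]}}

```text
clock: 13.68
position: [0.5095, -0.1213, 0.217]
ee_rot: [2.223, 2.219, -0.0]
force: [-0.0, -0.0, -1.3]
width: 0.284
```

```bash
cat > look.py <<'E'
from meas import *
import sys
st(); s,_,_=shot('scene'); o=st(); S=load('scene')
cv2.imwrite('pics/'+sys.argv[1],cv2.resize(s[215:325,180:270,::-1],(490,600),interpolation=cv2.INTER_CUBIC))
P=cloud(S); Q=P.reshape(-1,3); ys=[];zs=[]
ty=o['position'][1]
for y in np.arange(ty-.115,ty-.02,.008):
    m=(abs(Q[:,1]-y)<.004)&(abs(Q[:,0]-.508)<.005)&(Q[:,2]>.1)&(Q[:,2]<.30)
    if m.sum()>3: ys.append(y); zs.append(np.median(Q[m,2]))
c=np.polyfit(ys,zs,1); t=np.arctan(c[0]); z=np.polyval(c,-.2285)
print('tilt',np.degrees(t).round(1),'floor z@rim',z.round(4),'rib z',(z-.008/np.cos(t)).round(4),'resid',np.std(np.array(zs)-np.polyval(c,ys)).round(4))
q=P[296:308,197:216].reshape(-1,3); m=(np.hypot(q[:,0]-.5085,q[:,1]+.2525)<.0285)&(q[:,2]>.12); print('rim z',np.sort(q[m,2])[-15:].mean().round(4))
E
python3 look.py q1.png; python3 rim.py p4c.png q1.png
```

```text
13.68 p [ 0.5095 -0.1213  0.217 ] r [ 2.223  2.219 -0.   ] f [-0.03 -0.02 -1.28] t [-0.21  -0.081  0.022] w 0.284 q [ 0.56  0.32 -0.55  1.78  0.19  1.09 -0.06]
13.73 p [ 0.5095 -0.1213  0.217 ] r [ 2.223  2.219 -0.   ] f [-0.07 -0.27 -0.99] t [-0.252 -0.096 -0.005] w 0.283 q [ 0.56  0.32 -0.55  1.78  0.19  1.09 -0.06]
tilt 23.0 floor z@rim 0.1658 rib z 0.1571 resid 0.0008
rim z 0.1581
q1.png (np.float32(1.2127995), 0.9066904783248901, 2)
```

View pics/q1.png

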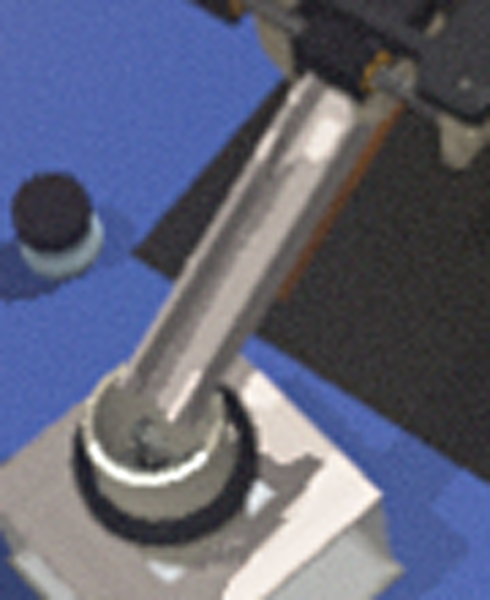

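>>> {"name": "step_arm", "arguments": {"series": [[[0.01,0,0,-0.001,0],[0.01,0,0,-0.002,0],[0.01,0,0,-0.003,0],[0.01,0,0,-0.004,0],[0.01,0,0,-0.004,0]]]}}

```text
clock: 14.15
position: [0.5094, -0.1213, 0.2128]
ee_rot: [2.224, 2.219, -0.001]
force: [0.2, -0.8, -1.4]
width: 0.283
```

```bash
python3 look.py q2.png; python3 rim.py p4c.png q2.png
```

```text
14.15 p [ 0.5094 -0.1213  0.2128] r [ 2.224e+00  2.219e+00 -1.000e-03] f [ 0.17 -0.75 -1.36] t [-0.25  -0.129 -0.008] w 0.283 q [ 0.56  0.33 -0.55  1.79  0.19  1.08 -0.06]
14.2 p [ 0.5094 -0.1214  0.2129] r [ 2.223e+00  2.219e+00 -1.000e-03] f [ 1.31 -0.7  -0.66] t [-0.336 -0.047  0.003] w 0.281 q [ 0.56  0.33 -0.55  1.78  0.19  1.08 -0.06]
tilt 22.4 floor z@rim 0.1645 rib z 0.1558 resid 0.0006
rim z 0.1572
q2.png (np.float32(1.2165335), 0.9223166108131409, 1)
```

View pics/q2.png

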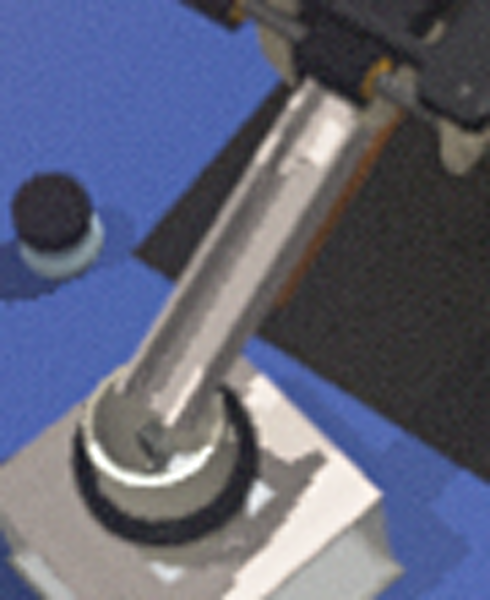

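>>> {"name": "step_arm", "arguments": {"series": [[[0.01,0,0,-0.001,0],[0.01,0,0,-0.002,0],[0.01,0,0,-0.003,0],[0.01,0,0,-0.004,0],[0.01,0,0,-0.005,0],[0.01,0,0,-0.005,0]]]}}

```text
clock: 14.7
position: [0.5094, -0.1214, 0.2078]
ee_rot: [2.223, 2.219, -0.001]
force: [-0.1, -0.8, 1.0]
width: 0.28
```

```bash
python3 look.py q3.png; python3 rim.py p4c.png q3.png
```

```text
14.7 p [ 0.5094 -0.1214  0.2078] r [ 2.223e+00  2.219e+00 -1.000e-03] f [-0.13 -0.75  0.95] t [-0.304 -0.076  0.018] w 0.28 q [ 0.56  0.33 -0.55  1.79  0.19  1.07 -0.06]
14.75 p [ 0.5095 -0.1214  0.2079] r [ 2.223  2.219 -0.   ] f [0.59 0.08 1.31] t [-0.328 -0.059 -0.013] w 0.285 q [ 0.56  0.33 -0.55  1.79  0.19  1.07 -0.06]
tilt 19.6 floor z@rim 0.1656 rib z 0.1571 resid 0.0005
rim z 0.1587
q3.png (np.float32(1.1026869), 0.9414187669754028, 2)
```

View pics/q3.png

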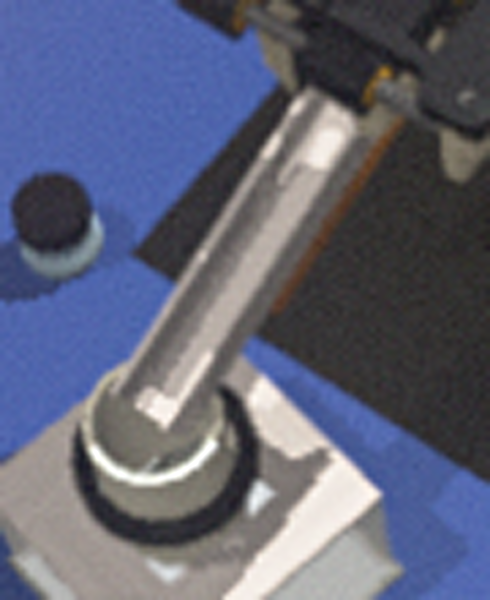

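The neck now carries about 3.5 N and no nuts are visible in this view, but the chute is slipping round in the grip. I back off to look into the neck, moving clear and then over the mat.

>>> {"name": "step_arm", "arguments": {"series": [[[0.01,0,0,0.005,0],[0.01,0,0.002,0.015,0],[0.01,0,0.008,0.03,0],[0.01,0,0.02,0.04,0],[0.01,0,0.04,0.045,0],[0.01,0.002,0.065,0.045,0],[0.01,0.005,0.095,0.045,0],[0.01,0.008,0.125,0.04,0],[0.01,0.01,0.15,0.02,0],[0.01,0.01,0.17,-0.01,0],[0.01,0.01,0.175,-0.045,0],[0.01,0.01,0.175,-0.08,0],[0.01,0.01,0.175,-0.1,0],[0.01,0.01,0.175,-0.11,0],[0.01,0.01,0.175,-0.11,0]]]}}

```text
clock: 16.0
position: [0.5181, 0.0541, 0.0965]
ee_rot: [-2.222, -2.219, 0.004]
force: [-0.5, -0.5, -2.6]
width: 0.283
```

Run:
```python
from h import *
st(); t,_,_=shot('top'); s,_,_=shot('scene')
a=cv2.resize(t[170:245,365:440,::-1],(395,395),interpolation=cv2.INTER_CUBIC)
b=cv2.resize(s[265:355,165:255,::-1],(395,395),interpolation=cv2.INTER_CUBIC)
cv2.imwrite('pics/r1.png',np.hstack([a,b])); cv2.imwrite('pics/r1s.png',s[:,:,::-1])
```

```text
16.0 p [0.5181 0.0541 0.0965] r [-2.222 -2.219  0.004] f [-0.53 -0.45 -2.65] t [ 0.062 -0.141 -0.058] w 0.283 q [ 0.22  0.47 -0.57  1.92  0.33  0.84 -0.53]
```

View pics/r1.png

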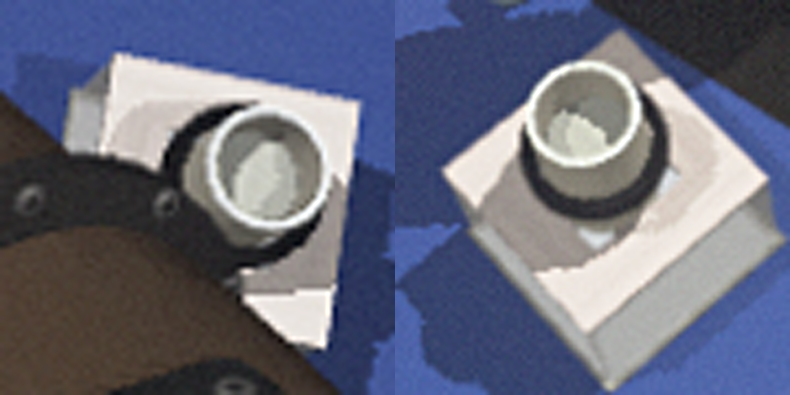

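View pics/r1s.png

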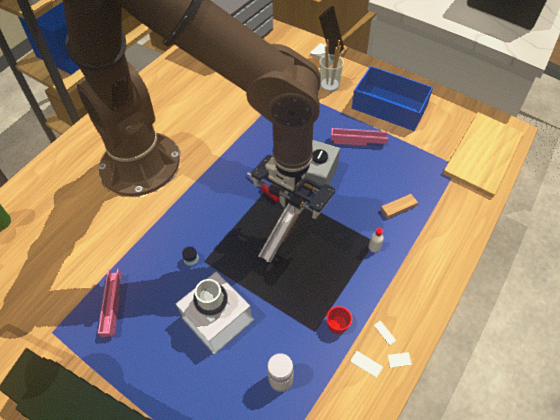

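The neck is empty with its flap shut in both views, and the chute looks empty. Next I set the chute down, spout tip first.

>>> {"name": "step_arm", "arguments": {"series": [[[0.01,0,0,-0.01,0],[0.01,0,0,-0.02,0],[0.01,0,0,-0.028,0],[0.01,0,0,-0.034,0],[0.01,0,0,-0.037,0],[0.01,0,0,-0.037,0]]]}}

```text
clock: 16.6
position: [0.5199, 0.0543, 0.0615]
ee_rot: [2.223, 2.219, 0.0]
force: [-0.2, 0.5, 0.7]
width: 0.283
```

Run:
```python
from h import *
st(); s,_,_=shot('scene')
cv2.imwrite('pics/r2.png',cv2.resize(s[150:290,220:360,::-1],(560,560),interpolation=cv2.INTER_CUBIC))
```

```text
16.6 p [0.5199 0.0543 0.0615] r [2.223 2.219 0.   ] f [-0.23  0.51  0.68] t [-0.313 -0.126  0.037] w 0.283 q [ 0.19  0.52 -0.54  1.96  0.38  0.77 -0.57]
```

View pics/r2.png

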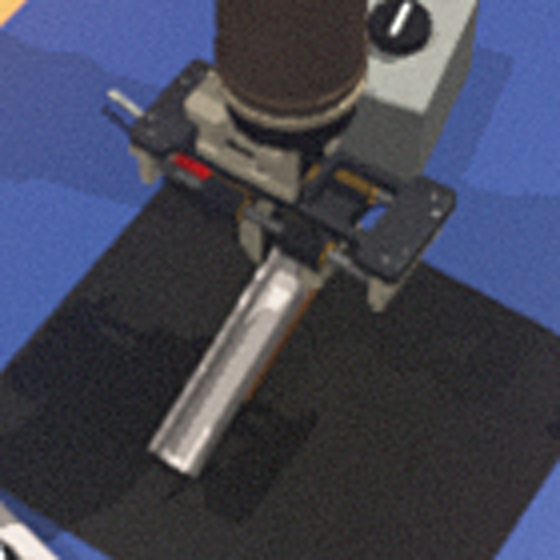

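>>> {"name": "step_arm", "arguments": {"series": [[[0.01,0,0,0,0],[0.01,0,0.001,-0.004,0],[0.01,0,0.003,-0.009,0],[0.01,0,0.005,-0.014,0],[0.01,0,0.007,-0.019,0],[0.01,0,0.009,-0.024,0],[0.01,0,0.01,-0.029,0],[0.01,0,0.011,-0.033,0],[0.01,0,0.012,-0.036,0],[0.01,0,0.012,-0.039,0],[0.01,0,0.012,-0.04,0],[0.01,0,0.012,-0.04,0]]], "squeeze": 5}}

```text
clock: 17.65
position: [0.52, 0.0662, 0.0217]
ee_rot: [2.223, 2.219, 0.0]
force: [-0.9, 1.4, 0.3]
width: 0.307
```

Run:
```python
from h import *
st(); s,_,_=shot('scene')
cv2.imwrite('pics/r3.png',cv2.resize(s[150:290,220:360,::-1],(560,560),interpolation=cv2.INTER_CUBIC))
```

```text
17.65 p [0.52   0.0662 0.0217] r [2.223 2.219 0.   ] f [-0.88  1.38  0.29] t [ 0.304 -0.114  0.02 ] w 0.307 q [ 0.14  0.57 -0.5   1.98  0.43  0.69 -0.63]
```

View pics/r3.png

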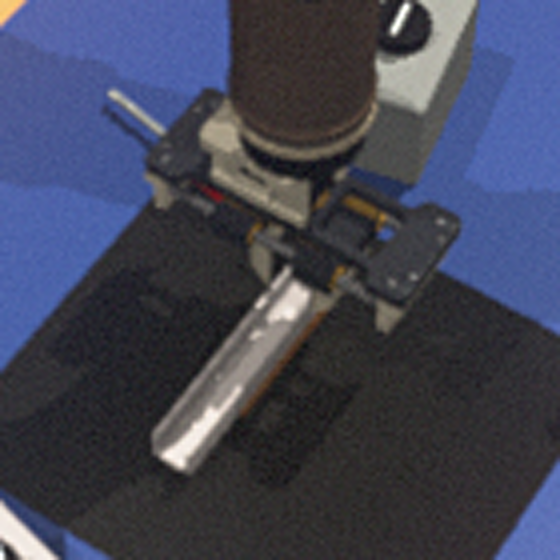

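>>> {"name": "step_arm", "arguments": {"series": [[[0.032,0,0,0,0],[0.034,0,0,0,0],[0.04,0,0,0,0],[0.05,0,0,0,0],[0.06,0,0,0,0],[0.06,0,0,0,0],[0.06,0,0,0.01,0],[0.06,0,0,0.03,0],[0.06,0,0,0.06,0],[0.06,0,0,0.09,0],[0.06,0,0,0.12,0],[0.06,0,0,0.15,0],[0.06,0,0.03,0.18,0],[0.06,0,0.06,0.2,0],[0.06,0,0.09,0.22,0],[0.06,0,0.12,0.22,0],[0.06,0,0.15,0.22,0],[0.06,0,0.15,0.22,0]]], "squeeze": 10}}

```text
clock: 19.2
position: [0.5182, 0.2233, 0.2435]
ee_rot: [-2.214, -2.227, -0.007]
force: [-0.1, -0.8, 0.3]
width: 0.652
```

Run:
```python
from meas import *
st(); s,_,_=shot('scene','f_s.png'); t,_,_=shot('top','f_t.png'); st()
S=load('scene'); P=cloud(S).reshape(-1,3)
for y in np.arange(-.08,.09,.02):
    m=(abs(P[:,1]-y)<.006)&(abs(P[:,0]-.52)<.006)&(P[:,2]<.06); print(round(y,2),np.median(P[m,2]).round(4),m.sum())
a=cv2.resize(t[150:270,250:450,::-1],(800,480),interpolation=cv2.INTER_CUBIC); cv2.imwrite('pics/f_tc.png',a)
```

```text
19.2 p [0.5182 0.2233 0.2435] r [-2.214 -2.227 -0.007] f [-0.12 -0.77  0.26] t [-0.042 -0.001 -0.008] w 0.652 q [-0.02  0.39 -0.66  1.64  0.25  1.19 -0.73]
19.3 p [0.5193 0.2175 0.2424] r [2.220e+00 2.222e+00 1.000e-03] f [ 0.28  0.29 -0.35] t [-0.093 -0.099  0.055] w 0.656 q [-0.02  0.39 -0.65  1.65  0.25  1.19 -0.72]
-0.08 0.006 35
-0.06 0.0175 12
-0.04 0.0166 12
-0.02 0.0173 11
0.0 0.0177 13
0.02 0.0172 12
0.04 0.0183 14
0.06 0.0176 9
0.08 0.0195 19
```

View pics/f_s.png

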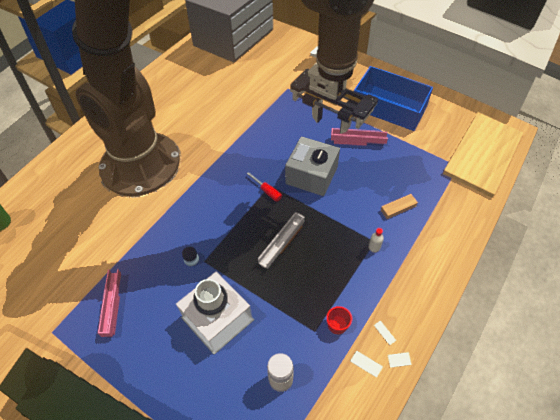

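View pics/f_tc.png

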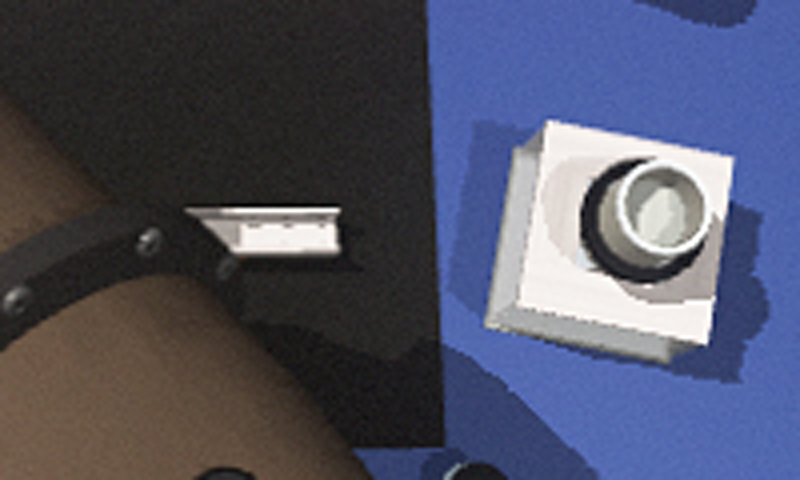

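Run:
```python
from h import *
s=load('scene')['im']; 
a=cv2.resize(s[260:370,155:275,::-1],(780,600)[:2],interpolation=cv2.INTER_CUBIC)
a=cv2.convertScaleAbs(a,alpha=1.3); cv2.imwrite('pics/f_sc.png',a)
```

```text
(no output)
```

View pics/f_sc.png

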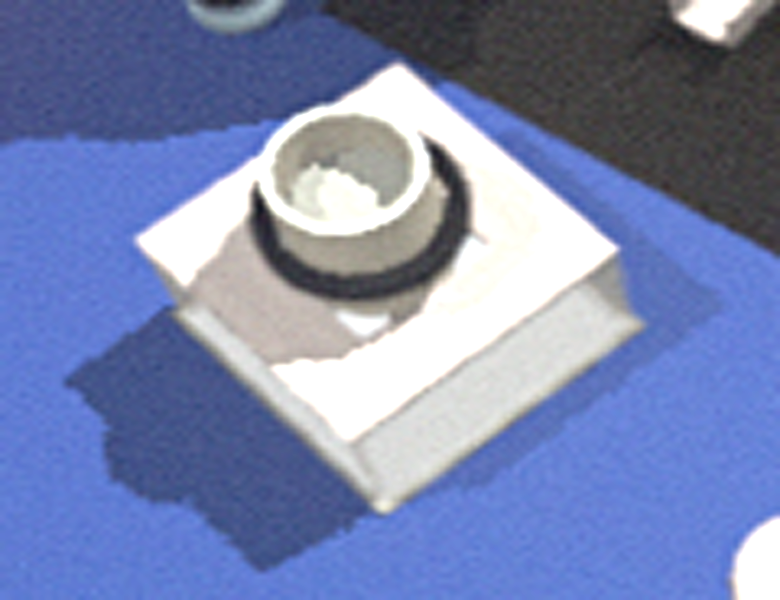

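View pics/f_t.png

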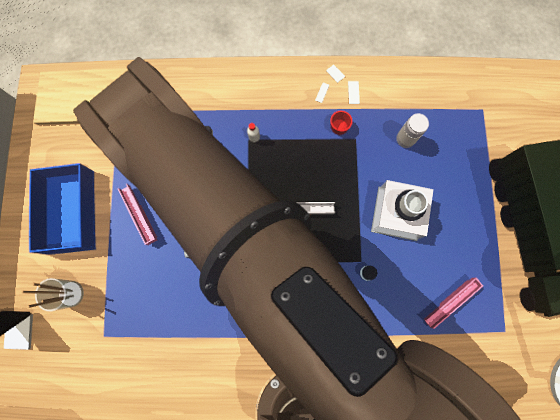

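The chute stands upright and empty, with its floor at about 17 mm along the whole length. No loose nuts show anywhere. I use spare time for a direct look down the neck with the wrist camera.

>>> {"name": "step_arm", "arguments": {"series": [[[0.06,0,-0.02,0.01,0],[0.06,0,-0.06,0.02,0],[0.06,0,-0.1,0.02,0],[0.06,0,-0.14,0.02,0],[0.06,0,-0.18,0.02,0],[0.06,0,-0.22,0.02,0],[0.06,0,-0.26,0.02,0],[0.06,0,-0.3,0.02,0],[0.06,0,-0.34,0.02,0],[0.06,0,-0.38,0.02,0],[0.06,0,-0.42,0.02,0],[0.06,0,-0.46,0.02,0],[0.06,0,-0.5,0.02,0],[0.06,0,-0.54,0.02,0],[0.06,0,-0.56,0.02,0],[0.06,0,-0.56,0.02,0],[0.06,0,-0.56,0.02,0]]]}}

```text
clock: 20.72
position: [0.5175, -0.3448, 0.262]
ee_rot: [-2.224, -2.218, 0.0]
force: [-0.1, 0.8, 0.8]
width: 0.65
```

Run:
```python
from h import *
st(); s,_,_=shot('wrist','f_w.png')
t,_,_=shot('top','f_t2.png')
```

```text
20.72 p [ 0.5175 -0.3448  0.262 ] r [-2.224 -2.218  0.   ] f [-0.1   0.79  0.78] t [ 0.048 -0.123 -0.047] w 0.65 q [ 0.8   0.44 -0.45  1.48  0.19  1.27  0.33]
```

View pics/f_w.png

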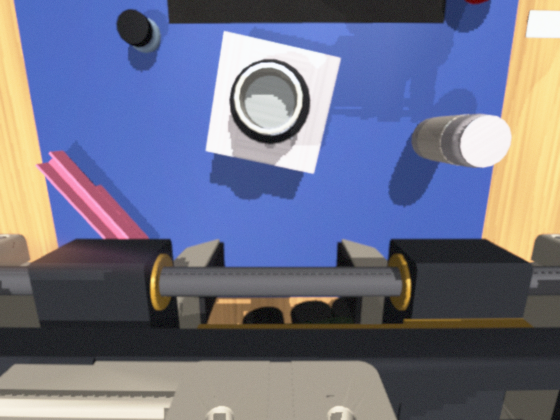

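View pics/f_t2.png

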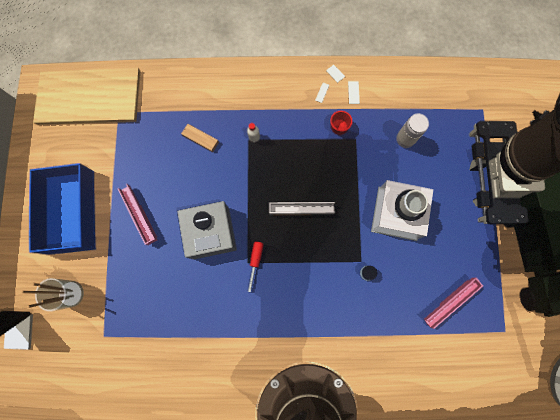

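The wrist view shows the neck empty at (268,103). The top view shows the chute upright and empty at (302,209) and every bystander in its starting place. I hand the job in.

```bash
python3 -c "
from h import *
st(); print(arm.sign_off())"
```

```text
20.82 p [ 0.5189 -0.3417  0.2626] r [-2.219e+00 -2.223e+00 -1.000e-03] f [0.32 0.   0.53] t [ 0.013 -0.159  0.032] w 0.655 q [ 0.8   0.44 -0.45  1.48  0.19  1.27  0.33]
the job is handed in; nothing more can be done
None
```

I handed the job in at about 21 s. As far as I could check, all four nuts are in the hopper and the empty chute is back upright on the mat. No verdict was reported.

**What I did:**
- I gripped the chute 60 mm behind its middle and set its spout on the near rim.
- The arm cannot tilt the tool. I tipped the chute by easing the grip to 5 N and raising the hand, so it pivoted on the rim.
- The nuts slid into the neck at somewhere between 20 and 28° (intended angle). I then tightened the grip and pressed the neck down until they dropped through the flap.
- I set the chute down spout first and let it go.

**Last checks:** Three views show the neck empty and its flap shut. The chute's floor is level at about 17 mm, and the chute is empty. No nuts lie outside, the bystanders look unmoved, and the arm was clear of everything.

**What differed or stayed unproven:**
- **Order of the pour:** the nuts began sliding before the neck was held down, so they landed on the shut flap first.
- **Grip slip:** the chute turned in the grip by a few degrees even at 60 N, so the tilt fell from about 23° to 20°.
- **Press depth:** the cameras gave 4 to 6 mm of neck travel and the wrist about 3.5 N at most. The wrist reading was noisy and somewhat lower than the spring figures suggest.
- **Nuts in the box:** I could not see them through the hopper's walls. That they are inside is inferred from the empty neck, the empty chute and the clear bench.

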